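Release the ratchet clamp of the blue dropper bottle

ROBOT

A 7-joint arm with a two-finger parallel gripper is mounted at the origin on a cart in front of the work surface, level with it; the furniture and walls round the work are solid. World frame = base frame: x ahead of the robot, y to its left, z up, the work surface at z = 0. Lengths are in m, angles in rad, forces in N, time in s.
With the tool pointing down it reaches from about 0.4 to 0.875 m from the base axis. Payload 6.5 kg.
Tool frame: the origin (TCP) lies midway between the tips of the shut fingers; the grasp point (between the pads) lies 19 mm behind it; z points along the fingers, y is the line along which they close (so a half turn about z gives the same grasp; the last joint's range is limited). The gripper opens to 85 mm and grips with 20 to 120 N. Pads are 22 mm wide; open, the fingers measure 114 mm over their backs; the gripper's body (76 mm by 85 mm) begins 54 mm behind the grasp point. The pads swing forward as they close: fully open they stand 13 mm farther back than shut.
Start: joints at [-1.331, 0.536, -0.004, 1.538, 0.003, 1.067, -0.071], TCP at [0.196, 0.62, 0.231] pointing down, gripper open.
Joint ranges: [-2.7, 2.7], [-0.37, 2.16], [-1.27, 1.26], [0.24, 2.4], [-1.31, 4.45], [0.19, 1.91], [-2.76, 2.76]. Speed limits (rad/s): [2.39, 2.39, 3.14, 3.14, 3.14, 3.14, 3.14].

INTERFACE

Orientations are given as a rotation vector (axis times angle).
In Python, from cell import r gives the robot as it stands.
- The arm moves only by the tool send_rows, never from a script. Its arguments are lists of equal length, an entry for each row: "translation": the shift along the world's x, y, z in m, a list of three; "angular": the turn, a rotation vector about the world's x, y, z in rad, a list of three. A call has 1 to 20 rows; each row is the pose to reach, as a shift and turn from the pose commanded when the call began; what a row does not reach only later rows make up. A row lasts 1/10 s, in which the tool goes at most 50 mm and 8.59 degrees, less where a joint would pass 70% of its speed; a pose out of reach is approached as far as the arm can. A call with a gripper value outside its range is refused whole. "claw" is the finger opening in m, from 0 to 0.0854, set as the call begins (left out, the last holds). The fingers move at their own pace and stop on an object; "force" is the grip in N (left out, the last holds). Time passes only in rows, so rows that repeat a pose let the fingers close. It gives the time, the measured TCP pose, the force, the opening and the grip force at its end, in the units of the state.
- r.get_state(): the state, without advancing time (a new reading comes with each control period).
- r.capture(name): name is "side" or "top"; returns a dict with "img" (400x640x3 uint8, blue, green, red), "fx", "fy", "cx", "cy" (pixels), "dist" ([k1, k2, p1, p2, k3] as OpenCV has them; the pictures are not rectified), "R" (3x3) and "t" (3): a world point X has camera coordinates R X + t. Camera axes: x right, y down, z forward; pixel columns grow to the right and rows downward; lengths in m; the calibration is good to about 2 mm. A picture is of the moment at which its call begins. There is no depth.
- r.sign_off(): hands the job in; it is judged then, once.
The state is a dict: "t": time; "joint_pos": joint angles; "qd": joint speeds; "tau": joint torques, N m; "tcp_pos": TCP position; "orientation": TCP orientation; "force": force on the tool from outside, world axes, zero at the start; "wrist_torque": the same for the moment, N m; "grip_width": finger opening in m; "grip_force": force on a finger pad.
Only numpy, scipy, OpenCV 4.12 (cv2) and the standard library are available. Lean on these libraries where they do the work, as an engineer would, in place of code of your own. Each camera call takes 0.05 s, during which the arm holds its last target. There are 200 camera calls.

TASK

The blue dropper bottle is due to come out of its ratchet clamp. By its red knob lift that clamp's pawl well clear of the teeth (it stays up by itself), then draw the toothed bar by its black handle away from the bottle right back to its stop. Let go of everything, leave the blue bottle standing where it is, and do not disturb the clamp of the green bottle.

Things in the scene. Friction and masses are not known exactly. Their poses are not given: they have to be found in the camera images.
- blue_clamp: Clamp holding the blue bottle, fixed to the worktop: grey plate 64 x 180 x 10 mm. Origin on the worktop under the bar; x along the bar towards the bottle, z up. On it along x (mm): handle -125, pawl pivot -78 (between grey cheeks 58 high), knob -35, moving jaw +20 (56 high), bottle +46, fixed jaw +70. The bar withdraws along -x, away from the bottle, roughly towards the robot.
- blue_knob (a point): Middle of the red upright knob on that clamp's pawl: a cylinder 14 mm across, its top 13 mm above this point, the 10 mm wide pawl 20 mm below it; 72 mm above the worktop at the start. Moves with the pawl, whose pivot axis is level, square to the bar, 43 mm from the knob towards the handle and 25 mm lower: the knob rises and leans towards the handle.
- blue_handle (a point): Middle of the black upright round handle at the end of that clamp's toothed bar: a post 16 mm across, free from 41 to 80 mm above the worktop, this point at 64 mm, 90 mm from the knob at the start. Moves with the bar, level, along the line from the knob to the handle as they stand at the start.
- blue_pawl (a joint): Angle of that clamp's pawl (rad): 0 down in the teeth, up to 0.9 raised; the nose clears the teeth from about 0.12. A stiff hinge (about 1 N at the knob) that stays where it is left.
- blue_bar (a joint): Travel of that clamp's toothed bar (m): 0 with the jaw at the bottle, 0.045 withdrawn to its stop. Slides with about 2 N of friction and stays where it is left; with the pawl down it is blocked after about 2 mm. The bar is 13 mm wide with its teeth on top (4 mm bite, 10 mm pitch).
- blue_bottle (a point): centre (half-way up) of the dropper bottle with the blue label and cap, 37 mm across and 100 mm tall, standing loose on the 10 mm base plate between the jaws of the clamp to be released; the next thing beyond the knob, about 80 mm from it on the side away from the handle.
- green_knob (a point): Middle of the red knob of the other clamp, of the same make, which holds the dropper bottle with the green label and cap (39 mm across). To be left alone.
- green_handle (a point): Middle of the black bar handle of the other clamp, the one with the green bottle. To be left alone. Both clamps stand side by side, either one left or right, on the open worktop; close on their left stands a tall microscope (about x over 0.5 m, y from 0 to 0.25 m, taller than 0.4 m), which the arm must swing round, drawn in, on its way.

How it is judged:
By the outcome, as a careful person would: the job done as asked, in the order asked, and still so for the second after the job is handed in, with the robot touching nothing.
It also fails if it takes over 40 s, if anything falls off the work surface, if the arm or the gripper's body presses on something with over 40 N, if the wrist force passes 120 N, or if a joint passes its speed limit or range.

## Working session

There is one attempt and no reset: what is moved stays moved. The work goes in short steps, Python scripts to look and compute and a tool call to move; the robot and the scene stay as the last step left them, time stands still between calls to the robot, and variables do not carry over. Pictures are saved under pics/ and viewed, at most 10 in all, crops included, and the job is handed in when it is done.

Besides the shell and the picture viewer there is one more tool, called after "Emit:" as name(argument=value, ...), one argument or row to a line, values as JSON. send_rows: Moves the arm, as the interface text tells. Its arguments: {"type":"object","properties":{"translation":{"type":"array"},"angular":{"type":"array"},"claw":{"type":"number"},"force":{"type":"number"}},"required":["translation","angular"]}

```bash
mkdir -p pics
cat > h.py <<'E'
import numpy as np, cv2, pickle
from cell import r
def cap(n,f):
    c=r.capture(n); cv2.imwrite(f'pics/{f}.png',c['img']); pickle.dump(c,open(f'{f}.pkl','wb')); return c
def ray(c,uv):
    K=np.array([[c['fx'],0,c['cx']],[0,c['fy'],c['cy']],[0,0,1.]])
    p=cv2.undistortPoints(np.array([[uv]],float),K,np.array(c['dist'],float))[0,0]
    R=np.array(c['R']);t=np.array(c['t']).ravel()
    return -R.T@t, R.T@np.array([p[0],p[1],1.])
def onz(c,uv,z):
    o,d=ray(c,uv); return o+d*(z-o[2])/d[2]
def tri(c1,u1,c2,u2):
    o1,d1=ray(c1,u1);o2,d2=ray(c2,u2)
    s=np.linalg.lstsq(np.stack([d1,-d2],1),o2-o1,rcond=None)[0]
    a=o1+s[0]*d1;b=o2+s[1]*d2; return (a+b)/2,np.linalg.norm(a-b)
def proj(c,X):
    K=np.array([[c['fx'],0,c['cx']],[0,c['fy'],c['cy']],[0,0,1.]])
    return cv2.projectPoints(np.array([X],float),cv2.Rodrigues(np.array(c['R'],float))[0],np.array(c['t'],float),K,np.array(c['dist'],float))[0].ravel()
E
python3 - <<'E'
from h import *
for n in('top','side'):
    c=cap(n,n+'0'); print(n,c['fx'],-np.array(c['R']).T@np.array(c['t']).ravel())
s=r.get_state(); print(s['t'],s['tcp_pos'],s['orientation'])
E
```

```text
top 485.5257664939629 [ 0.41422464 -0.27435076  0.92536872]
side 395.12328131048776 [ 0.34291024 -0.88998361  0.61433119]
0.1 [0.19549948 0.61931053 0.23047545] [-4.78249669e-01 -3.10484313e+00  2.50681638e-03]
```

View pics/top0.png

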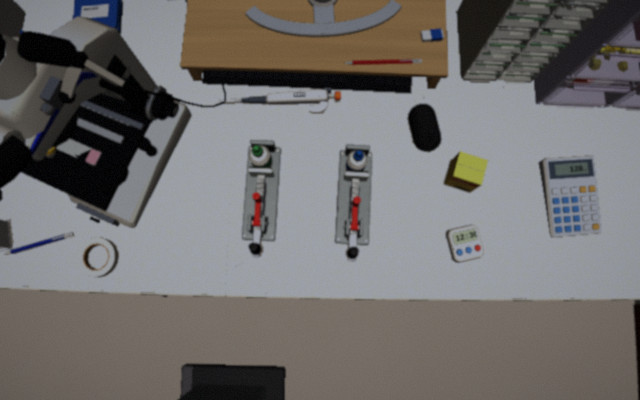

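View pics/side0.png

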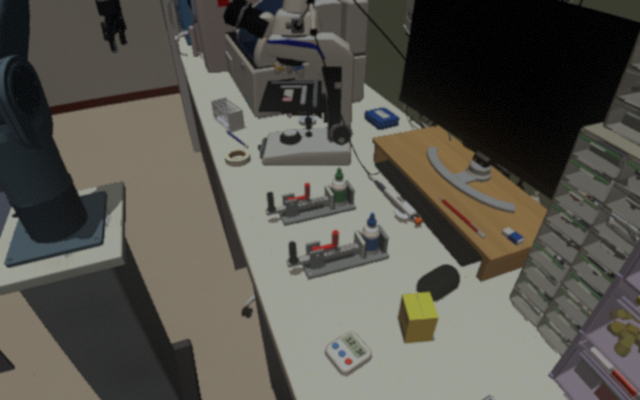

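Blue clamp is the right one: bottle at about (357,157) in the top view, handle (352,253), knob about (355,200). In the side view the knob is at (335,238) and the handle at (292,253). I'll enlarge both for exact pixels.

Run:
```python
import cv2,numpy as np
a=cv2.imread('pics/top0.png')[140:270,310:400]; b=cv2.imread('pics/side0.png')[205:285,275:395]
a=cv2.resize(a,None,fx=4,fy=4,interpolation=2); b=cv2.resize(b,None,fx=3.6,fy=3.6,interpolation=2)
m=np.zeros((520,800,3),np.uint8); m[:520,:360]=a; m[:b.shape[0],365:365+b.shape[1]]=b
m=cv2.convertScaleAbs(m,alpha=1.6)
cv2.imwrite('pics/crop0.png',m)
```

```text
(no output)
```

View pics/crop0.png

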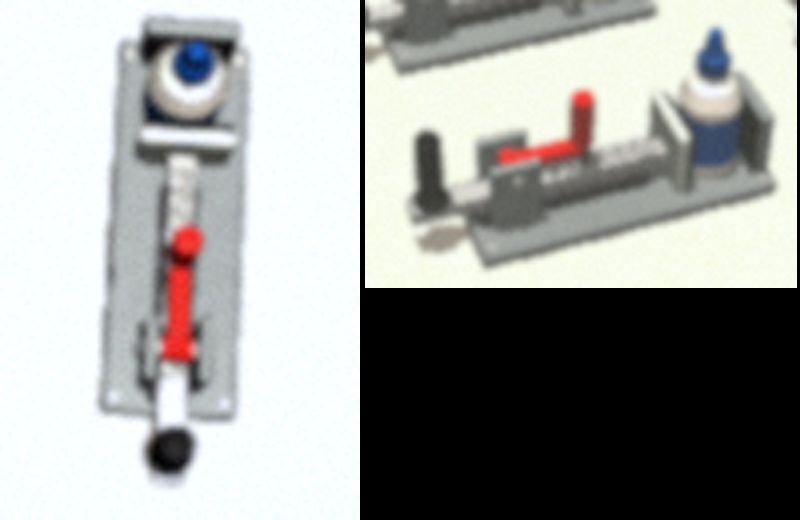

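The enlarged crop shows the knob top at full-image (357,200) top / (335.6,232.2) side. The handle top is at (353.2,251) top / (292.2,243) side.

Run:
```python
from h import *
t=pickle.load(open('top0.pkl','rb'));s=pickle.load(open('side0.pkl','rb'))
for n,a,b,z in(('knob',(357,200),(335.6,232.2),.085),('handle',(353.2,251),(292.2,243),.080)):
    print(n,onz(t,a,z),onz(s,b,z),tri(t,a,s,b))
# plate corners at z=.01 from crop
P=[onz(t,(310+x/4,140+y/4),.01) for x,y in((122,40),(250,45),(235,418),(100,411))]
P=np.array(P);print(P, P.mean(0)); d=(P[0]+P[1]-P[2]-P[3])/2; print(np.linalg.norm(d),np.degrees(np.arctan2(d[1],d[0])))
print(cv2.Rodrigues(r.get_state()['orientation'])[0].round(3))
```

```text
knob [ 0.58378231 -0.34759245  0.085     ] [ 0.58380619 -0.35077271  0.085     ] (array([ 0.58470368, -0.34792116,  0.08220177]), np.float64(0.0007168915176903224))
handle [ 0.49406655 -0.34151195  0.08      ] [ 0.49469765 -0.3431615   0.08      ] (array([ 0.49464245, -0.34170243,  0.07860058]), np.float64(0.0008964297312687846))
[[ 0.69859026 -0.32173845  0.01      ]
 [ 0.69724146 -0.384728    0.01      ]
 [ 0.51345352 -0.37648216  0.01      ]
 [ 0.51572139 -0.3125786   0.01      ]] [ 0.60625166 -0.3488818   0.01      ]
0.18353485980101977 -2.7178673315068935
[[-0.954  0.301 -0.   ]
 [ 0.301  0.954 -0.002]
 [-0.    -0.002 -1.   ]]
```

Run:
```python
import numpy as np
a0=np.radians(72.5);R=.42
A=np.linspace(a0,np.radians(-31),19)[1:]
print([[round(R*np.cos(a)-R*np.cos(a0),3),round(R*np.sin(a)-R*np.sin(a0),3),0.0] for a in A])
print([[0,0,round(a-a0,3)] for a in A])
```

```text
[[np.float64(0.039), np.float64(-0.015), 0.0], [np.float64(0.077), np.float64(-0.033), 0.0], [np.float64(0.113), np.float64(-0.055), 0.0], [np.float64(0.146), np.float64(-0.081), 0.0], [np.float64(0.177), np.float64(-0.11), 0.0], [np.float64(0.205), np.float64(-0.142), 0.0], [np.float64(0.229), np.float64(-0.176), 0.0], [np.float64(0.25), np.float64(-0.213), 0.0], [np.float64(0.266), np.float64(-0.252), 0.0], [np.float64(0.279), np.float64(-0.292), 0.0], [np.float64(0.288), np.float64(-0.333), 0.0], [np.float64(0.293), np.float64(-0.375), 0.0], [np.float64(0.293), np.float64(-0.417), 0.0], [np.float64(0.29), np.float64(-0.459), 0.0], [np.float64(0.282), np.float64(-0.5), 0.0], [np.float64(0.27), np.float64(-0.541), 0.0], [np.float64(0.254), np.float64(-0.58), 0.0], [np.float64(0.234), np.float64(-0.617), 0.0]]
[[0, 0, np.float64(-0.1)], [0, 0, np.float64(-0.201)], [0, 0, np.float64(-0.301)], [0, 0, np.float64(-0.401)], [0, 0, np.float64(-0.502)], [0, 0, np.float64(-0.602)], [0, 0, np.float64(-0.702)], [0, 0, np.float64(-0.803)], [0, 0, np.float64(-0.903)], [0, 0, np.float64(-1.004)], [0, 0, np.float64(-1.104)], [0, 0, np.float64(-1.204)], [0, 0, np.float64(-1.305)], [0, 0, np.float64(-1.405)], [0, 0, np.float64(-1.505)], [0, 0, np.float64(-1.606)], [0, 0, np.float64(-1.706)], [0, 0, np.float64(-1.806)]]
```

Emit:
send_rows(
  translation=[
    [-0.012,-0.037,0.004],
    [-0.023,-0.073,0.008],
    [-0.035,-0.11,0.012],
    [-0.046,-0.146,0.016],
    [-0.058,-0.183,0.02],
    [-0.069,-0.219,0.02],
    [-0.069,-0.219,0.02],
  ],
  angular=[
    [0,0,0],
    [0,0,0],
    [0,0,0],
    [0,0,0],
    [0,0,0],
    [0,0,0],
    [0,0,0],
  ],
)

```text
t: 0.8
tcp_pos: [0.1256, 0.396, 0.2506]
orientation: [-0.478, -3.105, 0.007]
force: [-0.1, 0.6, -0.1]
grip_width: 0.0856
grip_force: 0.0
```

Emit:
send_rows(
  translation=[
    [0.039,-0.015,0],
    [0.077,-0.033,0],
    [0.113,-0.055,0],
    [0.146,-0.081,0],
    [0.177,-0.11,0],
    [0.205,-0.142,0],
    [0.229,-0.176,0],
    [0.25,-0.213,0],
    [0.266,-0.252,0],
    [0.279,-0.292,0],
    [0.288,-0.333,0],
    [0.293,-0.375,0],
    [0.293,-0.417,0],
    [0.29,-0.459,0],
    [0.282,-0.5,0],
    [0.27,-0.541,0],
    [0.254,-0.58,0],
    [0.234,-0.617,0],
    [0.234,-0.617,0],
  ],
  angular=[
    [0,0,-0.1],
    [0,0,-0.2],
    [0,0,-0.3],
    [0,0,-0.4],
    [0,0,-0.5],
    [0,0,-0.6],
    [0,0,-0.7],
    [0,0,-0.8],
    [0,0,-0.9],
    [0,0,-1.0],
    [0,0,-1.1],
    [0,0,-1.2],
    [0,0,-1.3],
    [0,0,-1.4],
    [0,0,-1.5],
    [0,0,-1.6],
    [0,0,-1.7],
    [0,0,-1.8],
    [0,0,-1.8],
  ],
)

```text
t: 2.7
tcp_pos: [0.3583, -0.221, 0.2516]
orientation: [2.736, 1.54, -0.002]
force: [0.3, 0.0, -0.3]
grip_width: 0.0853
grip_force: 0.0
```

Emit:
send_rows(
  translation=[
    [0.028,-0.016,0],
    [0.056,-0.032,0],
    [0.084,-0.048,-0.01],
    [0.112,-0.064,-0.02],
    [0.14,-0.08,-0.04],
    [0.168,-0.096,-0.06],
    [0.196,-0.112,-0.08],
    [0.226,-0.128,-0.1],
    [0.226,-0.128,-0.11],
    [0.226,-0.128,-0.11],
  ],
  angular=[
    [0,0,-0.137],
    [0,0,-0.274],
    [0,0,-0.411],
    [0,0,-0.548],
    [0,0,-0.685],
    [0,0,-0.822],
    [0,0,-0.96],
    [0,0,-1.098],
    [0,0,-1.098],
    [0,0,-1.098],
  ],
)

```text
t: 3.7
tcp_pos: [0.5861, -0.343, 0.1384]
orientation: [-3.139, 0.093, 0.007]
force: [-0.1, 0.1, -0.1]
grip_width: 0.0854
grip_force: 0.0
```

Run:
```python
from h import *
t=cap('top','top1');s=cap('side','side1')
st=r.get_state(); Rm=cv2.Rodrigues(st['orientation'])[0]; print(st['tcp_pos'],np.degrees(np.arctan2(Rm[1,1],Rm[0,1])),Rm[:,2],st['joint_pos'])
print(proj(s,st['tcp_pos']))
b=s['img'][165:285,255:395]; b=cv2.convertScaleAbs(cv2.resize(b,None,fx=5,fy=5,interpolation=2),alpha=1.6); cv2.imwrite('pics/crop1.png',b)
```

```text
[ 0.58622731 -0.34387919  0.14145193] -93.49810430977453 [-6.31327285e-04  1.35410603e-04 -9.99999792e-01] [-0.05255528  0.85130759  0.8545166   1.55429784 -0.70424618  1.06728899
 -0.64697919]
[335.86455746 207.82644094]
```

View pics/crop1.png

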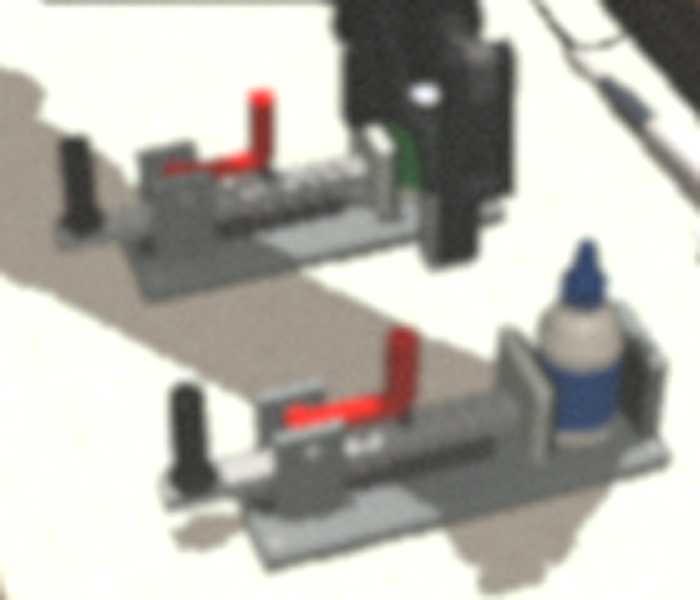

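The gripper hangs above the clamps. The near fingertip is at crop (450,260), i.e. full (345,217), and the knob is at crop (403,370). I'll check that against the projected near finger.

Run:
```python
from h import *
s=pickle.load(open('side1.pkl','rb'))
for k in range(3):
    st=r.get_state(); print(st['t'],st['tcp_pos'])
p=np.array([.586,-.3435,.141])
for z in(0,.013): print(proj(s,p+[0,-.043,z]),proj(s,p+[0,-.057,z]),proj(s,p+[-.011,-.05,z]),proj(s,p+[.011,-.05,z]))
print(tri(pickle.load(open('top0.pkl','rb')),(357,200),s,(255+402/5,165+335/5)))
```

```text
3.8 [ 0.58622731 -0.34387919  0.14145193]
3.8 [ 0.58622731 -0.34387919  0.14145193]
3.8 [ 0.58622731 -0.34387919  0.14145193]
[344.82372023 221.31377091] [347.97262813 225.92313282] [340.90615017 225.06540845] [351.81804865 222.15186929]
[345.05125294 215.89251022] [348.23953455 220.47689401] [341.09283579 219.62319843] [352.12399246 216.72657137]
(array([ 0.58444049, -0.34783478,  0.08280663]), np.float64(0.00043322511755534916))
```

Emit:
send_rows(
  translation=[
    [-0.002,-0.005,-0.02],
    [-0.002,-0.005,-0.045],
    [-0.002,-0.005,-0.068],
    [-0.002,-0.005,-0.083],
    [-0.002,-0.005,-0.083],
  ],
  angular=[
    [0,0,0],
    [0,0,0],
    [0,0,0],
    [0,0,0],
    [0,0,0],
  ],
  claw=0.04,
)

```text
t: 4.3
tcp_pos: [0.5834, -0.3481, 0.0565]
orientation: [-3.138, 0.098, 0.004]
force: [0.1, -0.0, 0.1]
grip_width: 0.0403
grip_force: 0.0
```

Emit:
send_rows(
  translation=[
    [0,0,0],
    [0,0,0],
    [0,0,0],
    [0,0,0],
    [0,0,0],
    [0,0,0],
    [0,0,0],
    [0,0,0],
  ],
  angular=[
    [0,0,0],
    [0,0,0],
    [0,0,0],
    [0,0,0],
    [0,0,0],
    [0,0,0],
    [0,0,0],
    [0,0,0],
  ],
  claw=0.0,
  force=30,
)

```text
t: 5.1
tcp_pos: [0.5855, -0.349, 0.0596]
orientation: [-3.14, 0.097, -0.002]
force: [-1.1, 3.2, 6.2]
grip_width: 0.013
grip_force: 29.7
```

Run:
```python
from h import *
s=cap('side','side2');st=r.get_state();print(st['tcp_pos'],st['force'],st['grip_width'],st['grip_force'])
b=s['img'][195:285,275:395]; b=cv2.convertScaleAbs(cv2.resize(b,None,fx=5,fy=5,interpolation=2),alpha=1.8); cv2.imwrite('pics/crop2.png',b)
import numpy as np
z=.057; e=np.array([np.cos(-.06),np.sin(-.06)])
for th in np.arange(.05,.56,.05):
    x=.043*np.cos(th)-(z-.047)*np.sin(th)-.043; h=.043*np.sin(th)+(z-.047)*np.cos(th)-(z-.047)
    print(np.r_[x*e,h].round(4), (-th*np.array([.06,.998,0])).round(3))
```

```text
[ 0.58547827 -0.34896458  0.0596054 ] [-0.66783982  4.6973964   5.85060559] 0.012862334255065028 29.740660786628723
[-0.0006  0.      0.0021] [-0.003 -0.05  -0.   ]
[-0.0012  0.0001  0.0042] [-0.006 -0.1   -0.   ]
[-0.002   0.0001  0.0063] [-0.009 -0.15  -0.   ]
[-0.0028  0.0002  0.0083] [-0.012 -0.2   -0.   ]
[-0.0038  0.0002  0.0103] [-0.015 -0.25  -0.   ]
[-0.0049  0.0003  0.0123] [-0.018 -0.299 -0.   ]
[-0.006   0.0004  0.0141] [-0.021 -0.349 -0.   ]
[-0.0073  0.0004  0.016 ] [-0.024 -0.399 -0.   ]
[-0.0086  0.0005  0.0177] [-0.027 -0.449 -0.   ]
[-0.01    0.0006  0.0194] [-0.03  -0.499 -0.   ]
[-0.0115  0.0007  0.021 ] [-0.033 -0.549 -0.   ]
```

View pics/crop2.png

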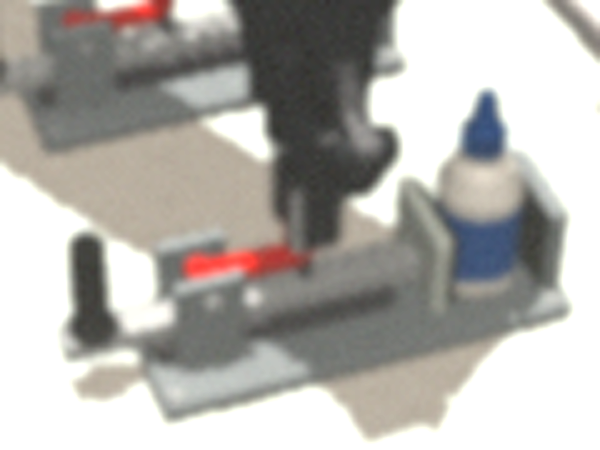

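The fingers hold the knob at crop (310,230), width 13 mm, with the pawl still down. Next I lift it along its arc.

Emit:
send_rows(
  translation=[
    [-0.0006,0,0.002],
    [-0.001,0,0.004],
    [-0.002,0,0.006],
    [-0.003,0,0.008],
    [-0.004,0,0.0105],
    [-0.005,0,0.0125],
    [-0.006,0,0.014],
    [-0.0075,0,0.016],
    [-0.0085,0.0005,0.018],
    [-0.01,0.0005,0.0195],
    [-0.0115,0.0005,0.021],
    [-0.0115,0.0005,0.021],
  ],
  angular=[
    [-0.003,-0.05,0],
    [-0.006,-0.1,0],
    [-0.009,-0.15,0],
    [-0.012,-0.2,0],
    [-0.015,-0.25,0],
    [-0.018,-0.3,0],
    [-0.021,-0.35,0],
    [-0.024,-0.4,0],
    [-0.027,-0.45,0],
    [-0.03,-0.5,0],
    [-0.033,-0.55,0],
    [-0.033,-0.55,0],
  ],
)

```text
t: 6.35
tcp_pos: [0.573, -0.3484, 0.0803]
orientation: [3.006, -0.093, 0.853]
force: [-1.4, 3.1, -14.8]
grip_width: 0.0128
grip_force: 29.2
```

Emit:
send_rows(
  translation=[
    [0,0,0],
    [0,0,0],
    [0,0,0],
    [0,0,0],
    [0,0,0],
  ],
  angular=[
    [0,0,0],
    [0,0,0],
    [0,0,0],
    [0,0,0],
    [0,0,0],
  ],
  claw=0.05,
)

```text
t: 6.85
tcp_pos: [0.5737, -0.3483, 0.0792]
orientation: [3.006, -0.091, 0.849]
force: [0.4, 0.9, 1.1]
grip_width: 0.0501
grip_force: 0.0
```

Emit:
send_rows(
  translation=[
    [-0.01,0.001,0.017],
    [-0.021,0.001,0.034],
    [-0.031,0.002,0.051],
    [-0.042,0.002,0.07],
    [-0.052,0.003,0.085],
    [-0.052,0.003,0.085],
  ],
  angular=[
    [0,0,0],
    [0,0,0],
    [0,0,0],
    [0,0,0],
    [0,0,0],
    [0,0,0],
  ],
)

```text
t: 7.45
tcp_pos: [0.5213, -0.3465, 0.1663]
orientation: [3.003, -0.093, 0.852]
force: [-0.1, 0.1, 0.2]
grip_width: 0.05
grip_force: 0.0
```

Run:
```python
from h import *
s=cap('side','side3');st=r.get_state();print(st['tcp_pos'],st['force'])
b=s['img'][185:285,270:395]; b=cv2.convertScaleAbs(cv2.resize(b,None,fx=5,fy=5,interpolation=2),alpha=1.8); cv2.imwrite('pics/crop3.png',b)
```

```text
[ 0.5216471  -0.34584916  0.16520667] [ 0.28443955  1.02533548 -0.6282459 ]
```

View pics/crop3.png

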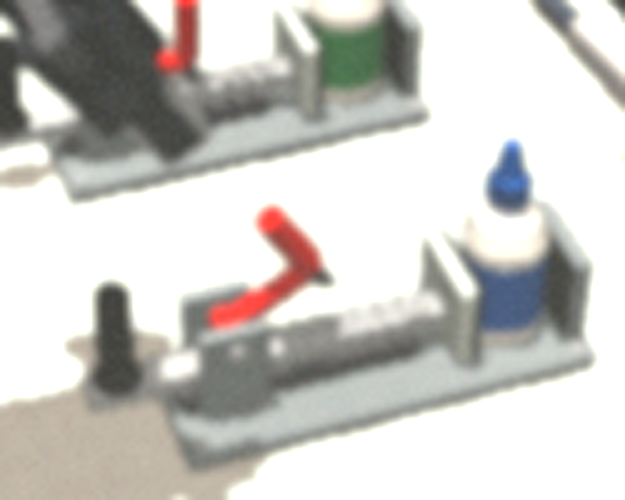

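The pawl is raised (knob top at crop (270,215), nose clear of the teeth), the bottle is standing and the handle is at crop (115,330). Next is the handle.

Emit:
send_rows(
  translation=[
    [-0.006,0.001,0],
    [-0.012,0.002,0],
    [-0.018,0.003,0],
    [-0.0275,0.0035,0],
    [-0.0275,0.0035,-0.02],
    [-0.0275,0.0035,-0.05],
    [-0.0275,0.0035,-0.08],
    [-0.0275,0.0035,-0.105],
    [-0.0275,0.0035,-0.118],
    [-0.0275,0.0035,-0.118],
  ],
  angular=[
    [0.008,0.14,0],
    [0.016,0.28,0],
    [0.025,0.42,0],
    [0.033,0.55,0],
    [0.033,0.55,0],
    [0.033,0.55,0],
    [0.033,0.55,0],
    [0.033,0.55,0],
    [0.033,0.55,0],
    [0.033,0.55,0],
  ],
)

```text
t: 8.5
tcp_pos: [0.4928, -0.3409, 0.0439]
orientation: [-3.138, 0.096, 0.005]
force: [0.4, 1.4, 0.4]
grip_width: 0.0501
grip_force: 0.0
```

Emit:
send_rows(
  translation=[
    [0,0,0],
    [0,0,0],
    [0,0,0],
    [0,0,0],
    [0,0,0],
    [0,0,0],
    [0,0,0],
    [0,0,0],
  ],
  angular=[
    [0,0,0],
    [0,0,0],
    [0,0,0],
    [0,0,0],
    [0,0,0],
    [0,0,0],
    [0,0,0],
    [0,0,0],
  ],
  claw=0.0,
  force=40,
)

```text
t: 9.3
tcp_pos: [0.4945, -0.3445, 0.0478]
orientation: [3.136, -0.099, 0.004]
force: [0.4, -5.7, 1.6]
grip_width: 0.0144
grip_force: 39.7
```

Emit:
send_rows(
  translation=[
    [-0.005,0.0003,0],
    [-0.01,0.0006,0],
    [-0.015,0.0009,0],
    [-0.02,0.0012,0],
    [-0.025,0.0015,0],
    [-0.03,0.0018,0],
    [-0.035,0.0021,0],
    [-0.04,0.0024,0],
    [-0.043,0.0026,0],
    [-0.045,0.0027,0],
    [-0.045,0.0027,0],
  ],
  angular=[
    [0,0,0],
    [0,0,0],
    [0,0,0],
    [0,0,0],
    [0,0,0],
    [0,0,0],
    [0,0,0],
    [0,0,0],
    [0,0,0],
    [0,0,0],
    [0,0,0],
  ],
)

```text
t: 10.4
tcp_pos: [0.4496, -0.3424, 0.0478]
orientation: [3.135, -0.1, 0.005]
force: [0.5, -6.9, -0.2]
grip_width: 0.0149
grip_force: 39.6
```

Emit:
send_rows(
  translation=[
    [-0.001,0,0],
    [-0.002,0,0],
    [-0.003,0,0],
    [-0.003,0,0],
  ],
  angular=[
    [0,0,0],
    [0,0,0],
    [0,0,0],
    [0,0,0],
  ],
)

```text
t: 10.8
tcp_pos: [0.4496, -0.3424, 0.0479]
orientation: [3.134, -0.097, 0.012]
force: [7.6, -7.5, -6.4]
grip_width: 0.0153
grip_force: 39.2
```

Emit:
send_rows(
  translation=[
    [0,0,0],
    [0,0,0],
    [0,0,0],
    [0,0,0],
    [0,0,0],
  ],
  angular=[
    [0,0,0],
    [0,0,0],
    [0,0,0],
    [0,0,0],
    [0,0,0],
  ],
  claw=0.055,
)

```text
t: 11.3
tcp_pos: [0.4455, -0.3392, 0.0463]
orientation: [-3.14, 0.098, 0.0]
force: [-0.2, 0.3, -0.7]
grip_width: 0.0549
grip_force: 0.0
```

Emit:
send_rows(
  translation=[
    [0,0,0.02],
    [0,0,0.05],
    [0,0,0.09],
    [-0.02,0.01,0.13],
    [-0.04,0.03,0.17],
    [-0.06,0.05,0.18],
    [-0.06,0.05,0.18],
  ],
  angular=[
    [0,0,0],
    [0,0,0],
    [0,0,0],
    [0,0,0],
    [0,0,0],
    [0,0,0],
    [0,0,0],
  ],
)

```text
t: 12.0
tcp_pos: [0.3842, -0.2878, 0.2276]
orientation: [-3.138, 0.097, -0.003]
force: [-0.3, -0.0, -0.4]
grip_width: 0.0548
grip_force: 0.0
```

Run:
```python
from h import *
s=cap('side','side4');t=cap('top','top4');st=r.get_state();print(st['t'],st['tcp_pos'],st['force'])
m=np.hstack([cv2.resize(s['img'][170:290,260:400],(560,480),interpolation=2),cv2.resize(t['img'][140:280,320:390],(240,480),interpolation=2)])
cv2.imwrite('pics/crop4.png',cv2.convertScaleAbs(m,alpha=1.8))
```

```text
12.1 [ 0.38599814 -0.28908911  0.2265092 ] [ 0.80871177  0.1196974  -0.30224063]
```

View pics/crop4.png

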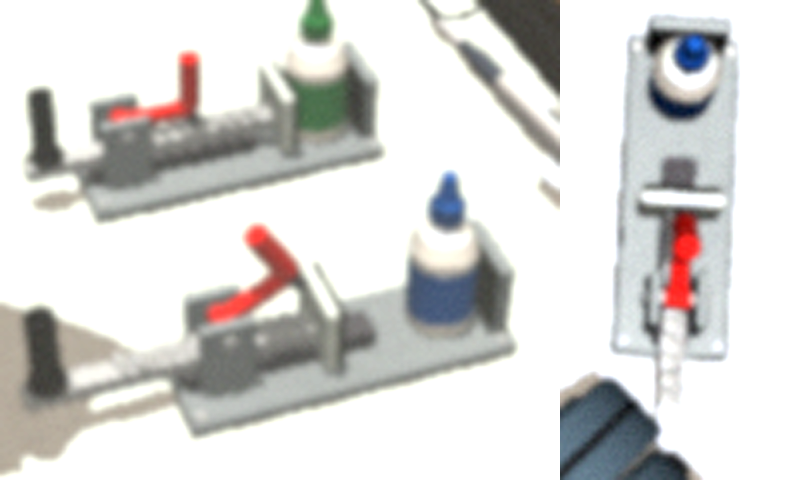

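The bar is drawn back with the jaw far from the bottle. The pawl is up, the bottle is standing and the green clamp is unchanged. I'll check the travel from the handle top at crop (40,316), i.e. full (270,249), before handing in.

Run:
```python
from h import *
s=pickle.load(open('side4.pkl','rb')); p=onz(s,(270,249),.08);q=onz(s,(292.2,243),.08);print(p,np.linalg.norm(p-q))
if np.linalg.norm(p-q)>.042: print(r.sign_off())
```

```text
[ 0.44958303 -0.34327203  0.08      ] 0.04511475425681455
the job is handed in; nothing more can be done
None
```

The job is handed in: the blue clamp's pawl is raised clear of the teeth, its bar is drawn back 45 mm to the stop, the blue bottle is standing in place, the green clamp looks unchanged, and the gripper is open and clear (about 12 s used).

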